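# Load the kiln shelf with the red blanks

### The job

Get the kiln shelf ready for the red firing: lay each of the four red glass blanks flat and centred on the rim of the slumping mould of its own shape and size, with the sides of the square and the oblong parallel to those of their moulds. Set the glass down gently, never dropping it, and do not push the moulds out of place. The green blanks are for the next firing: leave them where they lie.

Things in the scene. Friction and masses are not known exactly. Their poses are not given: they have to be found in the camera images.
- red_large_round: The larger red round blank: disc 66 mm across. Opaque fused glass, 9 mm thick, with two thin amber lines across its face parallel to its x axis. Lies flat on the felt-covered board at the start. Origin: centre of the underside; z up. About 77 g.
- red_small_round: The smaller red round blank: disc 46 mm across. Opaque fused glass, 9 mm thick, with two thin amber lines across its face parallel to its x axis. Lies flat on the felt-covered board at the start. Origin: centre of the underside; z up. About 37 g.
- red_square: The red square blank: 58 x 58 mm, sides along x and y. Opaque fused glass, 9 mm thick, with two thin amber lines across its face parallel to its x axis. Lies flat on the felt-covered board at the start. Origin: centre of the underside; z up. About 76 g.
- red_oblong: The red oblong blank: 84 mm along x, 46 mm along y. Opaque fused glass, 9 mm thick, with two thin amber lines across its face parallel to its x axis. Lies flat on the felt-covered board at the start. Origin: centre of the underside; z up. About 87 g.
- mould_large_round: Large round slumping mould, 78 mm across outside (dish mouth 50 mm), light brown ceramic, 24 mm high, loose on the off-white kiln shelf (top 36 mm above the bench). Flat rim 14 mm wide round a sunken dish. Origin: centre of the underside, z up; the blank lies on the rim, 24 mm above it, so 60 mm above the bench. 300 g.
- mould_small_round: Small round slumping mould, 58 mm across outside (dish mouth 30 mm), light brown ceramic, 24 mm high, loose on the off-white kiln shelf (top 36 mm above the bench). Flat rim 14 mm wide round a sunken dish. Origin: centre of the underside, z up; the blank lies on the rim, 24 mm above it, so 60 mm above the bench. 180 g.
- mould_square: Square slumping mould, 70 x 70 mm outside (dish mouth 42 x 42 mm), sides along x and y, light brown ceramic, 24 mm high, loose on the off-white kiln shelf (top 36 mm above the bench). Flat rim 14 mm wide round a sunken dish. Origin: centre of the underside, z up; the blank lies on the rim, 24 mm above it, so 60 mm above the bench. 300 g.
- mould_oblong: Oblong slumping mould, 96 mm along x, 58 mm along y outside (dish mouth 68 x 30 mm), light brown ceramic, 24 mm high, loose on the off-white kiln shelf (top 36 mm above the bench). Flat rim 14 mm wide round a sunken dish. Origin: centre of the underside, z up; the blank lies on the rim, 24 mm above it, so 60 mm above the bench. 300 g.
- green_round: Green round blank, disc 66 mm across, 9 mm thick, with two thin pale lines, among the red ones on the board. Not for this firing. Origin: centre of the underside. The board is plywood with grey felt, 235 x 362 mm, top 12 mm above the bench, fixed; blank centres are 90 mm or more apart on it.
- green_square: Green square blank, 58 x 58 x 9 mm, with two thin pale lines, among the red ones on the board. Not for this firing. Origin: centre of the underside. The kiln shelf is 280 x 280 mm, fixed on two battens to the left or right of the board; mould centres are 100 mm or more apart on it.
Not all that is in view belongs to the job. Leave any pink look-alike of the red_square alone. What is shaped like the mould_large_round but yellow is not meant.

How it is judged:
By the outcome, as a careful person would: the job done as asked, in the order asked, and still so for the second after the job is handed in, with the robot touching nothing.
It also fails if it takes over 115 s, if anything falls off the work surface, if the arm or the gripper's body presses on something with over 40 N, if the wrist force passes 120 N, or if a joint passes its speed limit or range.

### The arm

A 6-joint arm with a two-finger parallel gripper is mounted at the origin on the work surface. World frame = base frame: x ahead of the robot, y to its left, z up, the work surface at z = 0. Lengths are in m, angles in rad, forces in N, time in s.
With the tool pointing down it reaches from about 0.4 to 0.925 m from the base axis. Payload 12.5 kg.
Tool frame: the origin (TCP) lies on the centre line of the jaws, within the pads' length; the fingertips stand 11 mm ahead of it and the grasp point (between the pads) lies 8 mm behind it (r.tcp_to_tips is the distance from the TCP to the fingertips, in m); z points along the fingers, y is the line along which they close (so a half turn about z gives the same grasp; the last joint's range is limited). The gripper opens to 95 mm and grips with 3 to 60 N. Pads are 20 mm wide; open, the fingers measure 119 mm over their backs; the gripper's body (75 mm by 180 mm) begins 59 mm behind the grasp point.
Start: joints at [-1.36, 0.491, 1.559, -0, 1.092, -0.106], TCP at [0.195, -0.594, 0.226] pointing down, gripper open.
Joint ranges: [-3.1, 3.1], [-0.84, 2.19], [0.05, 2.79], [-1.13, 4.28], [0.06, 2.93], [-2.69, 2.69]. Speed limits (rad/s): [2.22, 2.22, 2.79, 3.14, 3.14, 3.14].

### API

Orientations are given as a unit quaternion [x, y, z, w].
In Python, from station import r gives the robot as it stands. The module is installed in compiled form; this text tells all that it offers.
- The arm moves only by the tool carry_out, never from a script. Its argument "plan" is one flat list of numbers, 7 for each row, row after row: the shift along the tool's x, y, z in m, then the turn, a rotation vector about the tool's x, y, z in rad, then the finger opening in m, from 0 to 0.0951. In form: [x, y, z, rx, ry, rz, grip, x, y, z, rx, ry, rz, grip, ...]. A call has 1 to 12 rows; each row shifts and turns the commanded pose from where the row before left it, along the tool's axes as they then stand; what a row does not reach is not made up. A row lasts 1/10 s, in which the tool goes at most 50 mm and 8.59 degrees, less where a joint would pass 70% of its speed; a pose out of reach is approached as far as the arm can. A call with a gripper value outside its range is refused whole. The fingers move at their own pace and stop on an object; the grip force is fixed at half the most. Time passes only in rows, so rows that do not move let the fingers close. It gives the time, the measured TCP pose, the force, the opening and the grip force at its end, in the units of the state.
- r.state(): the state, without advancing time (a new reading comes with each control period).
- r.capture(name): name is "scene" or "top" or "wrist"; returns a dict with "img" (384x512x3 uint8, blue, green, red), "K" (3x3 intrinsics, pixels), "rvec" (rotation vector, rad) and "tvec" (3), from world to camera coordinates, as OpenCV has them. Camera axes: x right, y down, z forward; pixel columns grow to the right and rows downward; lengths in m; the calibration is good to about 2 mm. A picture is of the moment at which its call begins. There is no depth.
- r.hand_in(): hands the job in; it is judged then, once.
Trained networks look in a picture, given as the dict that the camera call returned (one of the last four; its "shot" number tells which), for a name from the list of things; names that differ only in an ending like _2 or _b are one class to them, and where a whole thing is asked for, a point or a joint stands for the part that bears it (a point fixed in the world has none). Each returns a list of dicts, best first, with "score" (0 to 1); they miss things now and then, are a little off and sometimes report something else, mostly with a low value. They report only what shows in the picture. A call takes as long as a camera call. They do not tell look-alikes from the thing itself.
- r.look_for(label, picture): "at" ([x, y, z] in m, in the coordinates of the camera as it stood for that picture, good to about 4 mm: the middle of the surface that is visible of it).
The state is a dict: "t": time; "joint_positions": joint angles; "joint_vel": joint speeds; "joint_torque": joint torques, N m; "ee_pos": TCP position; "eef_rot": TCP orientation; "wrist_force": force on the tool from outside, world axes, zero at the start; "moment": the same for the moment, N m; "gripper_width": finger opening in m; "gripper_force": force on a finger pad.
Only numpy, scipy, OpenCV 4.12 (cv2) and the standard library are available. Lean on these libraries where they do the work, as an engineer would, in place of code of your own. Each camera call takes 0.05 s, during which the arm holds its last target. There are 200 camera calls.

## Working session

There is one attempt and no reset: what is moved stays moved. The work goes in short steps, Python scripts to look and compute and a tool call to move; the robot and the scene stay as the last step left them, time stands still between calls to the robot, and variables do not carry over. Pictures are saved under pics/ and viewed, at most 14 in all, crops included, and the job is handed in when it is done.

Besides the shell and the picture viewer there is one more tool, called after "Emit:" as name(argument=value, ...) on one line, values as JSON. carry_out: Moves the arm, as the interface text tells. Its arguments: {"type":"object","properties":{"plan":{"type":"array"}},"required":["plan"]}

```bash
mkdir -p pics
python3 - <<'E'
from station import r
import cv2,numpy as np
s=r.state(); print({k:np.round(v,3).tolist() if not isinstance(v,float) else v for k,v in s.items()}, r.tcp_to_tips)
for n in("top","scene"):
    c=r.capture(n); cv2.imwrite(f"pics/{n}0.png",cv2.resize(c["img"],(800,600),interpolation=cv2.INTER_CUBIC))
    R=cv2.Rodrigues(np.array(c["rvec"],float))[0]; print(n,np.round(-R.T@np.array(c["tvec"]).ravel(),3),np.round(R,2).tolist(),c["K"])
E
```

```text
{'t': 0.0, 'joint_positions': [-1.36, 0.492, 1.559, -0.0, 1.092, -0.106], 'joint_vel': [0.0, 0.0, 0.001, -0.0, -0.0, 0.001], 'joint_torque': [0.002, -61.264, -25.817, 0.069, 0.048, -0.0], 'ee_pos': [0.195, -0.594, 0.225], 'eef_rot': [0.987, 0.158, -0.0, -0.001], 'wrist_force': [0.191, 0.223, 0.229], 'moment': [-0.0, 0.037, -0.025], 'gripper_force': 0.0, 'gripper_width': 0.09505397013157725} 0.011
top [ 0.446 -0.054  1.136] [[0.02, -1.0, 0.01], [-0.99, -0.02, -0.15], [0.15, -0.0, -0.99]] [[416.473117     0.         250.94375242]
 [  0.         416.473117   188.24987843]
 [  0.           0.           1.        ]]
scene [ 1.281 -0.42   0.556] [[0.49, 0.87, -0.0], [0.46, -0.27, -0.85], [-0.74, 0.42, -0.53]] [[361.45427262   0.         255.45034601]
 [  0.         361.45427262 187.02446254]
 [  0.           0.           1.        ]]
```

View pics/top0.png

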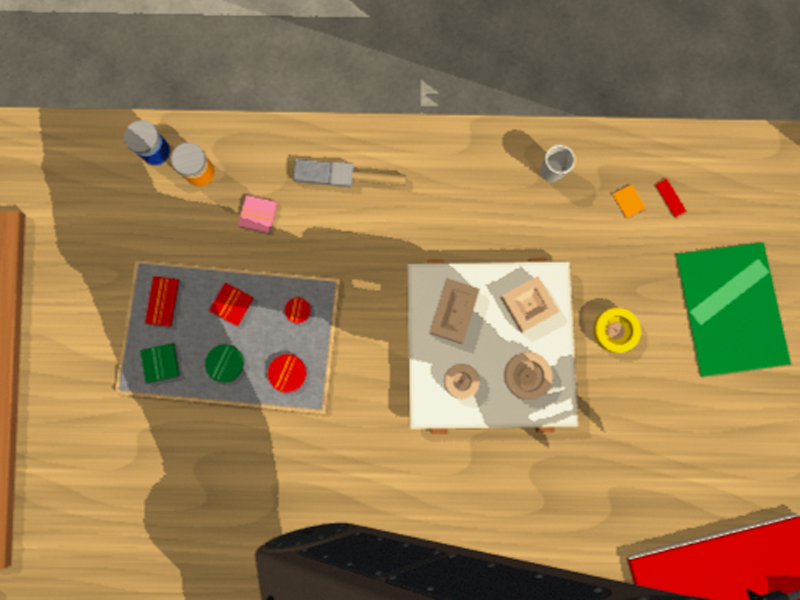

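View pics/scene0.png

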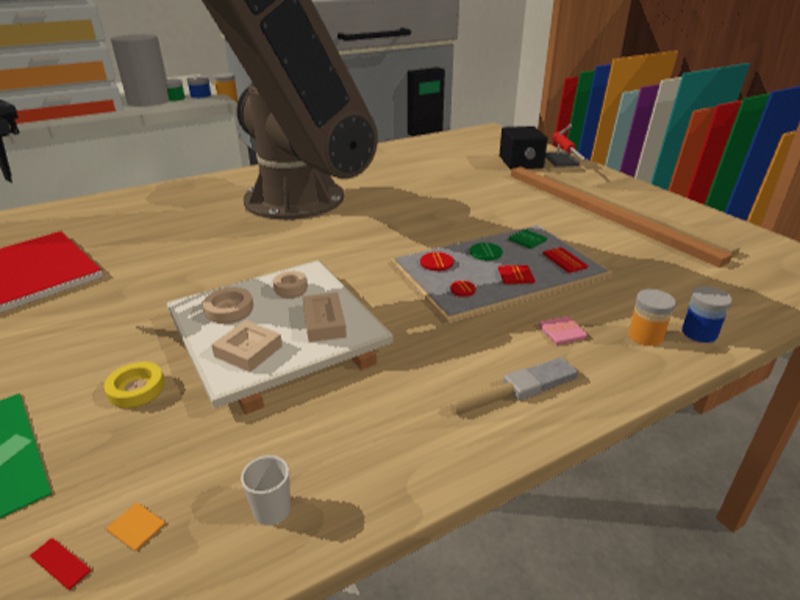

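The top view (800×600 pixels) shows these things that could be mistaken for the targets:
- **Red blanks on the board:** oblong (162,301), square (232,303), small round (297,310) and large round (287,373).
- **Red or pink decoys:** a red sheet (670,197), a red book (720,560) and a pink square (258,213).
- **Moulds on the shelf:** oblong (455,310), square (530,303), small round (462,381) and large round (528,375).
- **Mould decoy:** a yellow ring (618,330), off the shelf.

I choose the red blanks on the grey board and the brown moulds on the shelf.

```bash
cat > h.py <<'E'
from station import r
import cv2,numpy as np
from scipy.spatial.transform import Rotation as Ro
def cam(c): return cv2.Rodrigues(np.array(c["rvec"],float))[0],np.array(c["tvec"],float).ravel()
def plane(c,px,z):
    R,t=cam(c); px=np.atleast_2d(px).astype(float)
    d=(R.T@np.linalg.inv(c["K"])@np.c_[px,np.ones(len(px))].T).T; o=-R.T@t
    return (o+d*((z-o[2])/d[:,2])[:,None])[:,:2]
def proj(c,P): return cv2.projectPoints(np.atleast_2d(P).astype(float),np.array(c["rvec"],float),np.array(c["tvec"],float),np.array(c["K"]),None)[0][:,0]
def blobs(m,amin):
    n,l,s,ce=cv2.connectedComponentsWithStats(m.astype(np.uint8)); return [(l==i) for i in range(1,n) if s[i,4]>=amin]
def rect(c,mask,z):
    cs=max(cv2.findContours(mask.astype(np.uint8),cv2.RETR_EXTERNAL,cv2.CHAIN_APPROX_NONE)[0],key=len)[:,0]
    w=plane(c,cs,z); (cx,cy),(a,b),ang=cv2.minAreaRect((w*1000).astype(np.float32))
    if a<b: a,b,ang=b,a,ang+90
    return np.round([cx,cy,a,b,(ang+90)%180-90],1)
def red(img):
    h=cv2.cvtColor(img,cv2.COLOR_BGR2HSV); m=(((h[...,0]<28)|(h[...,0]>172))&(h[...,1]>170)&(h[...,2]>60)).astype(np.uint8)
    return cv2.morphologyEx(m,cv2.MORPH_CLOSE,np.ones((3,3)))
def st():
    s=r.state(); Rm=Ro.from_quat(s["eef_rot"]).as_matrix()
    print("t",round(s["t"],2),"p",np.round(np.array(s["ee_pos"])*1000,1),"xyaw",round(np.degrees(np.arctan2(Rm[1,0],Rm[0,0])),2),"zdir",np.round(Rm[:,2],3),"q",np.round(s["joint_positions"],3),"w",round(s["gripper_width"]*1000,1),"F",np.round(s["wrist_force"],1),round(s["gripper_force"],1)); return s,Rm
E
python3 - <<'E'
from h import *
c=r.capture("top"); R,t=cam(c)
for b in blobs(red(c["img"]),25):
    q=rect(c,b,.021)
    if 20<max(q[2:4])<120: print("red",q,np.argwhere(b).mean(0)[::-1])
for n in["red_large_round","red_small_round","red_square","red_oblong","mould_large_round","mould_small_round","mould_square","mould_oblong"]:
    for d in r.look_for(n,c): print(n,round(d["score"],2),np.round((R.T@(np.array(d["at"])-t))*1000,0))
# corners: board, shelf
print("board",np.round(plane(c,np.array([[137,263],[340,280],[325,412],[120,390]])*.64,.012)*1000).tolist())
print("shelf",np.round(plane(c,np.array([[408,264],[570,263],[577,427],[411,428]])*.64,.036)*1000).tolist())
c=r.capture("wrist"); s,Rm=st(); R,t=cam(c); print("cam in tool",np.round(Rm.T@(-R.T@t-s["ee_pos"]),4),np.round(R@Rm,3).tolist(),c["K"][0][0])
cv2.imwrite("pics/w0.png",c["img"])
E
```

```text
red [822.1 281.4  51.2  33.  -46.1] [129.98484848 112.78030303]
red [ 796.1 -549.2   69.7   27.3   28.3] [428.78902954 126.18565401]
red [ 789.  -475.    51.1   42.4   27.7] [402.0989011  128.19413919]
red [596.2 339.7  82.6  45.1  -6.2] [103.30980392 192.4745098 ]
red [592.7 221.1  57.4  56.3  64. ] [147.42954545 194.30909091]
red [584.6 105.7  42.5  41.7  46.6] [190.01395349 198.08837209]
red [ 559.2 -446.7   80.9   78.9   88.2] [394.86299213 210.91653543]
red [476.  120.3  63.8  60.7 -89.1] [183.15236052 238.38841202]
red_large_round 0.92 [474. 120.  22.]
red_small_round 0.7 [582. 106.  21.]
red_square 0.74 [593. 221.  23.]
red_square 0.58 [753. 188.   9.]
red_oblong 0.88 [601. 340.  20.]
mould_large_round 0.74 [ 560. -447.   26.]
mould_large_round 0.59 [ 477. -282.   58.]
mould_small_round 0.92 [ 465. -175.   59.]
mould_square 0.59 [ 598. -289.   68.]
mould_oblong 0.71 [ 580. -159.   62.]
board [[663.0, 390.0], [639.0, 33.0], [411.0, 53.0], [442.0, 403.0]]
shelf [[664.0, -85.0], [671.0, -364.0], [393.0, -368.0], [388.0, -93.0]]
t 0.6 p [ 194.7 -593.9  225.7] xyaw 18.15 zdir [ 0. -0. -1.] q [-1.36   0.491  1.559 -0.     1.092 -0.106] w 94.9 F [-0.4  0.   0.2] 0.0
cam in tool [ 0.0777  0.0007 -0.1593] [[0.0, 1.0, -0.001], [-0.962, -0.0, -0.273], [-0.273, 0.001, 0.962]] 282.65930804423454
```

View pics/w0.png

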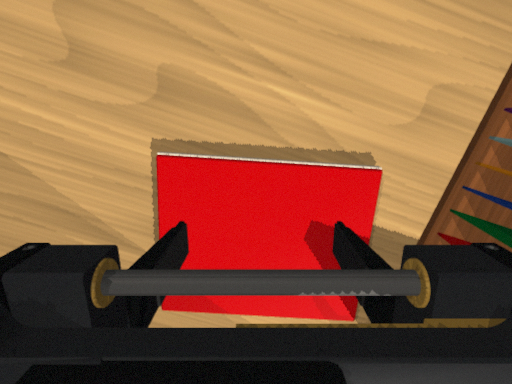

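The wrist view shows only the red book (160–380, 155–320), with the fingers at about rows 220–300. The scene area ahead of the tool is visible above row 220. I'll square the tool to the world and move to see the shelf.

Emit:
carry_out(plan=[0,0,0,0,0,0.1056,0.09,0,0,0,0,0,0.1056,0.09,0,0,0,0,0,0.1056,0.09])

```text
t: 0.9
ee_pos: [0.1947, -0.5939, 0.2257]
eef_rot: [1.0, -0.002, 0.0, 0.0]
wrist_force: [-0.6, -0.1, 0.6]
gripper_width: 0.0898
gripper_force: 0.0
```

Emit:
carry_out(plan=[0.0123,-0.0181,0,0,0,0,0.09,0.0233,-0.0346,0,0,0,0,0.09,0.0233,-0.0346,0,0,0,0,0.09,0.0233,-0.0346,0,0,0,0,0.09,0.0233,-0.0346,0,0,0,0,0.09,0.0233,-0.0346,0,0,0,0,0.09,0.0233,-0.0346,0,0,0,0,0.09,0.0233,-0.0346,0,0,0,0,0.09,0.0233,-0.0346,0,0,0,0,0.09,0.0233,-0.0346,0,0,0,0,0.09,0.0233,-0.0346,0,0,0,0,0.09,0,0,0,0,0,0,0.09])

```text
t: 2.1
ee_pos: [0.4418, -0.2265, 0.2258]
eef_rot: [1.0, 0.002, 0.0, -0.0]
wrist_force: [-0.7, -0.3, 0.5]
gripper_width: 0.0904
gripper_force: 0.0
```

Run:
```python
from h import *
st(); c=r.capture("wrist"); s,Rm=st(); R,t=cam(c)
cv2.imwrite("pics/w1.png",c["img"]); np.savez("pics/w1.npz",**{k:np.array(c[k]) for k in("img","K","rvec","tvec")})
for n in["mould_large_round","mould_small_round","mould_square","mould_oblong"]:
    for d in r.look_for(n,c): print(n,round(d["score"],2),np.round((R.T@(np.array(d["at"])-t))*1000,0))
```

```text
t 2.1 p [ 441.8 -226.5  225.8] xyaw 0.23 zdir [ 0.001  0.    -1.   ] q [-6.070e-01  3.090e-01  1.867e+00  1.000e-03  9.660e-01  9.590e-01] w 90.4 F [-0.7 -0.3  0.5] 0.0
t 2.15 p [ 440.9 -228.1  225.8] xyaw 0.21 zdir [ 0. -0. -1.] q [-0.611  0.309  1.867 -0.     0.966  0.957] w 90.3 F [-0.1 -1.1  0.2] 0.0
mould_large_round 0.98 [ 476. -282.   58.]
mould_large_round 0.87 [ 561. -452.   21.]
mould_small_round 0.96 [ 467. -178.   64.]
mould_oblong 0.97 [ 587. -167.   59.]
```

View pics/w1.png

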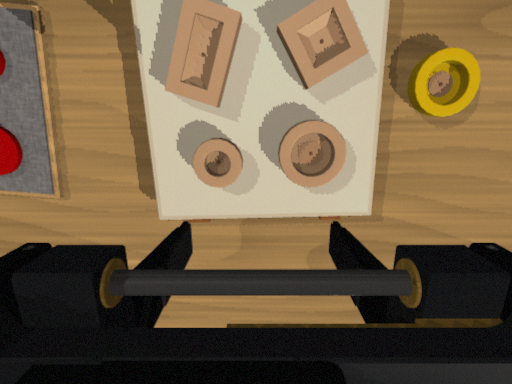

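The wrist view shows the four moulds on the shelf: oblong (205,52), square (322,40), small round (217,162) and large round (312,153). The yellow decoy is off the shelf at (445,82). The oblong and square are cut off at the top, so I'll move 45 mm forward and fit the silhouettes.

Emit:
carry_out(plan=[0.0225,0,0,0,0,0,0.09,0.0225,0,0,0,0,0,0.09,0,0,0,0,0,0,0.09,0,0,0,0,0,0,0.09])

```text
t: 2.75
ee_pos: [0.4844, -0.2305, 0.2253]
eef_rot: [1.0, -0.0, -0.0, -0.0]
wrist_force: [-0.0, -0.4, 0.5]
gripper_width: 0.0898
gripper_force: 0.0
```

```bash
cat >> h.py <<'E'
from scipy.optimize import least_squares
def disc(d): a=np.linspace(0,2*np.pi,72,endpoint=False); return np.c_[np.cos(a),np.sin(a)]*d/2
def box(a,b): return np.array([[-a,-b],[a,-b],[a,b],[-a,b]])/2
SH={"large_round":(disc(.066),disc(.078)),"small_round":(disc(.046),disc(.058)),"square":(box(.058,.058),box(.07,.07)),"oblong":(box(.084,.046),box(.096,.058))}
def fit(c,mask,S,z0,z1,p0):
    """silhouette fit: x,y,yaw of prism S between z0,z1; last parameter: outline inflation in px"""
    K=9; cs=max(cv2.findContours(mask.astype(np.uint8),cv2.RETR_EXTERNAL,cv2.CHAIN_APPROX_NONE)[0],key=len)[:,0].astype(float)
    cs=cs[(cs>1).all(1)&(cs[:,0]<510)&(cs[:,1]<382)]
    def res(p):
        co,si=np.cos(p[2]),np.sin(p[2]); q=S@np.array([[co,si],[-si,co]])+p[:2]
        P=np.r_[np.c_[q,np.full(len(q),z0)],np.c_[q,np.full(len(q),z1)]]
        h=cv2.convexHull(proj(c,P).astype(np.float32))
        return np.array([cv2.pointPolygonTest(h,(float(a),float(b)),True) for a,b in cs])-p[3]
    o=least_squares(res,[*p0,.5],loss="soft_l1",f_scale=.5,x_scale=[.001,.001,.02,.5],diff_step=1e-4)
    return o.x,np.sqrt(np.mean(res(o.x)**2))
def brown(img):
    h=cv2.cvtColor(img,cv2.COLOR_BGR2HSV); m=((h[...,0]<22)&(h[...,1]>70)&(h[...,2]>40)).astype(np.uint8)
    return cv2.morphologyEx(m,cv2.MORPH_OPEN,np.ones((3,3)))
def near(c,m,p,z):
    u=proj(c,[*p,z])[0]; bs=blobs(m,100); return min(bs,key=lambda b:np.hypot(*(np.argwhere(b).mean(0)[::-1]-u)))
E
python3 - <<'E'
from h import *
G={"large_round":(.476,-.282,0),"small_round":(.467,-.178,0),"square":(.598,-.289,-.4),"oblong":(.587,-.165,0.1-.35)}
for k in range(2):
    c=r.capture("wrist"); st(); m=brown(c["img"])
    for n,g in G.items():
        b=near(c,m,g[:2],.05); best=min((fit(c,b,SH[n][1],.036,.06,(g[0],g[1],g[2]+d)) for d in ((0,.4,-.4,.8) if n[-5:]!="round" else (0,))),key=lambda x:x[1])
        print(n,b.sum(),np.round(best[0]*[1e3,1e3,57.296,1],2),round(best[1],2))
cv2.imwrite("pics/w2.png",np.hstack([c["img"],cv2.cvtColor(m*255,cv2.COLOR_GRAY2BGR)])[:300,:,:][:, :800])
E
```

```text
t 2.8 p [ 484.1 -230.3  225.4] xyaw -0.05 zdir [-0.001  0.    -1.   ] q [-0.567  0.366  1.776 -0.     1.     1.005] w 90.0 F [-0.5  0.5 -0.4] 0.0
large_round 3332 [ 475.92 -287.3     0.62    1.09] 0.38
small_round 1835 [ 465.06 -176.6    -3.47    1.24] 0.5
square 4742 [ 5.9630e+02 -2.9183e+02  2.9990e+01  3.7000e-01] 0.34
oblong 5306 [ 5.8268e+02 -1.6460e+02 -1.7010e+01  3.0000e-01] 0.3
t 2.85 p [ 484.1 -230.3  225.5] xyaw -0.06 zdir [-0.001  0.    -1.   ] q [-0.567  0.365  1.776 -0.     1.     1.005] w 90.4 F [-0.4 -0.2  0.7] 0.0
large_round 3330 [ 475.93 -287.26    1.37    1.09] 0.39
small_round 1838 [ 465.03 -176.61    0.61    1.22] 0.49
square 4745 [ 5.9627e+02 -2.9184e+02 -6.0000e+01  3.6000e-01] 0.32
oblong 5305 [ 5.8272e+02 -1.6461e+02 -1.7000e+01  3.0000e-01] 0.31
```

View pics/w2.png

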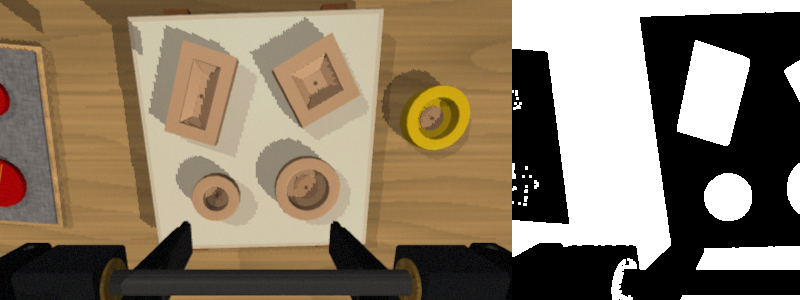

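All four moulds segment and fit cleanly, with residual under 0.5 px. Now over the board.

Emit:
carry_out(plan=[0,-0.042,0,0,0,0,0.09,0,-0.042,0,0,0,0,0.09,0,-0.042,0,0,0,0,0.09,0,-0.042,0,0,0,0,0.09,0,-0.042,0,0,0,0,0.09,0,-0.042,0,0,0,0,0.09,0,-0.042,0,0,0,0,0.09,0,-0.042,0,0,0,0,0.09,0,-0.042,0,0,0,0,0.09,0,-0.042,0,0,0,0,0.09,0,0,0,0,0,0,0.09,0,0,0,0,0,0,0.09])

```text
t: 4.05
ee_pos: [0.4845, 0.1902, 0.2256]
eef_rot: [1.0, 0.001, -0.0, 0.0]
wrist_force: [0.6, -0.6, 0.4]
gripper_width: 0.0904
gripper_force: 0.0
```

```bash
cat >> h.py <<'E'
def green(img):
    h=cv2.cvtColor(img,cv2.COLOR_BGR2HSV); m=((h[...,0]>40)&(h[...,0]<85)&(h[...,1]>100)).astype(np.uint8)
    return cv2.morphologyEx(m,cv2.MORPH_CLOSE,np.ones((7,7)))
E
python3 - <<'E'
from h import *
G={"large_round":(.475,.120,0),"small_round":(.583,.106,0),"square":(.593,.221,.4),"oblong":(.597,.340,0.)}
c=r.capture("wrist"); st(); m=red(c["img"])
for n,g in G.items():
    b=near(c,m,g[:2],.02); best=min((fit(c,b,SH[n][0],.012,.021,(g[0],g[1],g[2]+d)) for d in ((0,.4,-.4,.8) if n[-5:]!="round" else (0,))),key=lambda x:x[1])
    print(n,b.sum(),np.round(best[0]*[1e3,1e3,57.296,1],2),round(best[1],2))
for b in blobs(green(c["img"]),200): print("green",rect(c,b,.021),np.argwhere(b).mean(0)[::-1].round())
cv2.imwrite("pics/w3.png",c["img"])
E
```

```text
t 4.1 p [484.7 189.5 225.6] xyaw 0.0 zdir [-0. -0. -1.] q [ 0.246  0.343  1.813 -0.     0.986  1.817] w 89.8 F [ 0.5  0.2 -1.2] 0.0
large_round 1847 [475.36 117.93   1.11   1.2 ] 0.28
small_round 1130 [ 5.8377e+02  1.0384e+02 -2.0000e-02  1.2500e+00] 0.32
square 2371 [592.43 218.89  62.85   0.9 ] 0.27
oblong 2848 [595.6  338.91  -6.55   1.32] 0.37
green [489.7 334.2  58.6  57.2 -76.4] [149. 172.]
green [491.2 225.7  64.1  63.7 -89.9] [233. 171.]
green [374.2  47.8  74.3  18.2  45.4] [361. 253.]
green [366.4 332.9  64.7  26.2 -45.2] [157. 257.]
green [335.8 546.4 146.1  55.3 -29.3] [ 13. 275.]
green [276.2 360.8  52.5  43.4   5.4] [146. 309.]
green [278.8  20.1  47.6  40.8   9.5] [374. 310.]
green [162.7 412.4 354.2  51.2 -90. ] [127. 373.]
green [159.9 145.4 184.5  45.3 -90. ] [287. 373.]
```

View pics/w3.png

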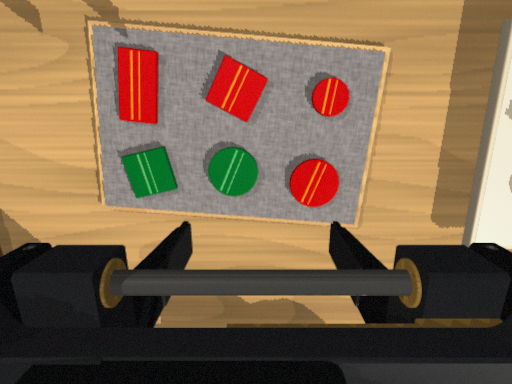

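The view shows oblong (138,85), square (237,88), small round (330,97) and large round (314,182) in red. The greens are at (149,172) and (233,171). The fits are good and the spacing matches. I start with the square: translate, turn, descend, close.

Emit:
carry_out(plan=[0.036,-0.0098,0,0,0,0,0.09,0.036,-0.0098,0,0,0,0,0.09,0.0357,-0.0098,0,0,0,0,0.09,0,0,0.035,0,0,0.1185,0.09,0,0,0.035,0,0,0.1185,0.09,0,0,0.035,0,0,0.1185,0.09,0,0,0.035,0,0,0.1185,0.09,0,0,0.03,0,0,0,0.09,0,0,0.01,0,0,0,0.09,0,0,0,0,0,0,0.09])

```text
t: 5.1
ee_pos: [0.5926, 0.2181, 0.0448]
eef_rot: [0.972, -0.235, -0.001, 0.001]
wrist_force: [-0.6, -0.4, 1.2]
gripper_width: 0.0898
gripper_force: 0.0
```

```bash
python3 -c "
from h import *
st()"
```

```text
t 5.1 p [592.6 218.1  44.8] xyaw -27.22 zdir [-0.002 -0.001 -1.   ] q [ 0.248  0.716  1.691 -0.     0.737  2.294] w 89.8 F [-0.6 -0.4  1.2] 0.0
```

Emit:
carry_out(plan=[0,0,0.012,0,0,0,0.09,0,0,0.0075,0,0,0,0.09,0,0,0,0,0,0,0.07,0,0,0,0,0,0,0.05,0,0,0,0,0,0,0.05,0,0,0,0,0,0,0.05,0,0,0,0,0,0,0.05])

```text
t: 5.8
ee_pos: [0.5929, 0.2196, 0.0264]
eef_rot: [0.972, -0.235, 0.0, -0.0]
wrist_force: [-0.5, 0.3, 2.0]
gripper_width: 0.0575
gripper_force: 30.0
```

Emit:
carry_out(plan=[0,0,0,0,0,0,0.09,0,0,0,0,0,0,0.09,0,0,0,0,0,-0.1428,0.09,0,0,0,0,0,-0.1428,0.09,0,0,0,0,0,-0.1428,0.09,0,0,0,0,0,-0.1428,0.09,0,0,0,0,0,-0.1428,0.09,0,0,0,0,0,-0.1428,0.09,0,0,0,0,0,-0.1428,0.09,0,0,0,0,0,-0.1428,0.09,0,0,0,0,0,-0.1428,0.09,0,0,0,0,0,-0.1428,0.09])

```text
t: 7.0
ee_pos: [0.5927, 0.2196, 0.026]
eef_rot: [0.887, 0.462, -0.0, 0.0]
wrist_force: [0.7, -0.8, -0.8]
gripper_width: 0.09
gripper_force: 0.0
```

Emit:
carry_out(plan=[0,0,0,0,0,-0.1428,0.09,0,0,0,0,0,0,0.09,0,0,0,0,0,0,0.07,0,0,0,0,0,0,0.05,0,0,0,0,0,0,0.05,0,0,0,0,0,0,0.05,0,0,0,0,0,0,0.05])

```text
t: 7.7
ee_pos: [0.5927, 0.2196, 0.0261]
eef_rot: [0.854, 0.521, -0.0, 0.0]
wrist_force: [0.2, 0.0, -0.5]
gripper_width: 0.0575
gripper_force: 30.0
```

Run:
```python
from h import *
st(); c=r.capture("wrist"); cv2.imwrite("pics/w4.png",c["img"])
m=red(c["img"])
for n,g in {"square":(.5926,.2188,1.097),"oblong":(.5956,.3389,-.114)}.items():
    b=near(c,m,g[:2],.02); o=fit(c,b,SH[n][0],.012,.021,g); print(n,b.sum(),np.round(o[0]*[1e3,1e3,57.296,1],2),round(o[1],2))
```

```text
t 7.7 p [592.7 219.6  26.1] xyaw 62.8 zdir [-0. -0. -1.] q [ 0.25   0.743  1.699 -0.     0.7    0.725] w 57.5 F [ 0.2  0.  -0.5] 30.0
square 6820 [594.14 220.11  62.81   3.04] 3.91
oblong 14123 [595.88 338.68  -6.     1.87] 0.32
```

View pics/w4.png

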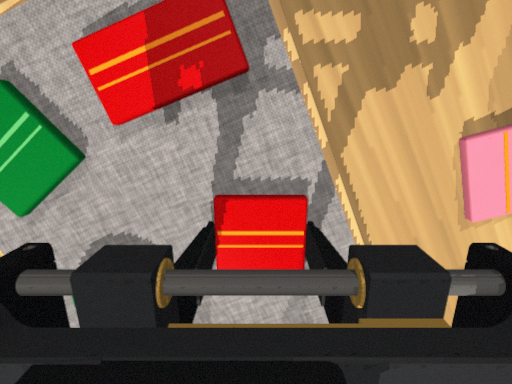

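The gripped square fills (215–306, 195–270). The oblong is above it at (160,55), green at left, and the pink decoy at (490,172) off the board. I'll check the wrist camera bias against the known gripped pose.

Run:
```python
from h import *
c=r.capture("wrist"); s,Rm=st(); m=red(c["img"]).astype(bool)
g=c["img"][...,2].astype(int)
cols=range(230,292,5); rows=[int(np.argmax(m[150:260,k]))+150-.5 for k in cols]
w=plane(c,np.c_[list(cols),rows],.021); t=(np.c_[w,np.full(len(w),.021)]-s["ee_pos"])@Rm
print("front edge tool x (29?)",np.round(t[:,0]*1e3,1))
for y in(205,215):
    xs=np.where(m[y,200:320])[0]+200; w=plane(c,[[xs[0]-.5,y],[xs[-1]+.5,y]],.021); t=(np.c_[w,[.021]*2]-s["ee_pos"])@Rm; print("sides tool y",np.round(t[:,1]*1e3,1))
```

```text
t 7.8 p [592.7 219.6  26.1] xyaw 62.82 zdir [-0. -0. -1.] q [ 0.25   0.743  1.699 -0.     0.7    0.725] w 57.8 F [-0.1  0.5  0.2] 30.0
front edge tool x (29?) [30.7 30.7 30.7 30.7 30.7 30.7 30.7 30.7 30.7 30.7 30.7 30.7 30.7]
sides tool y [-27.4  29.4]
sides tool y [-27.7  29.7]
```

Camera bias in the tool frame is about (-1.1, +1.0) mm. At yaw 0 that puts the moulds at measured + (1.1, 1.0) mm. I lift, turn to yaw 30° and carry the square.

Emit:
carry_out(plan=[0,0,-0.01,0,0,0,0.05,0,0,-0.022,0,0,0.1433,0.05,0,0,-0.025,0,0,0.1433,0.05,0,0,-0.025,0,0,0.1433,0.05,0,0,-0.025,0,0,0.1433,0.05,-0.00966,0.01709,0,0,0,0,0.05,-0.01932,0.03418,0,0,0,0,0.05,-0.01932,0.03418,0,0,0,0,0.05,-0.01932,0.03418,0,0,0,0,0.05,-0.01932,0.03418,0,0,0,0,0.05,-0.01932,0.03418,0,0,0,0,0.05,-0.01932,0.03418,0,0,0,0,0.05])

```text
t: 9.0
ee_pos: [0.5949, -0.0372, 0.1339]
eef_rot: [0.966, 0.259, 0.0, 0.0]
wrist_force: [0.6, 0.3, -1.2]
gripper_width: 0.0574
gripper_force: 30.0
```

Emit:
carry_out(plan=[-0.01932,0.03418,0,0,0,0,0.05,-0.01932,0.03418,0,0,0,0,0.05,-0.01932,0.03418,0,0,0,0,0.05,-0.01932,0.03418,0,0,0,0,0.05,-0.01932,0.03418,0,0,0,0,0.05,-0.01932,0.03418,0,0,0,0,0.05,-0.00966,0.01709,0,0,0,0,0.05,0,0,0,0,0,0,0.05,0,0,0,0,0,0,0.05])

```text
t: 9.9
ee_pos: [0.5972, -0.2902, 0.1332]
eef_rot: [0.966, 0.259, -0.0, -0.0]
wrist_force: [-0.1, -0.0, -0.5]
gripper_width: 0.0576
gripper_force: 30.0
```

```bash
cat >> h.py <<'E'
def to(x,y,psi,Rm,s):
    "world mm target -> shift in tool axes after turning to psi(deg)"
    yaw=np.degrees(np.arctan2(Rm[1,0],Rm[0,0])); d=np.array([x,y])-np.array(s["ee_pos"][:2])*1e3; a=np.radians(psi)
    print("turn rz",round(np.radians(yaw-psi),4),"then tx,ty mm",np.round([d@[np.cos(a),np.sin(a)],d@[np.sin(a),-np.cos(a)]],1))
E
python3 -c "
from h import *
s,Rm=st();to(597.4,-290.8,30,Rm,s)"
```

```text
t 9.9 p [ 597.2 -290.2  133.2] xyaw 29.97 zdir [-0.  0. -1.] q [-0.552  0.64   1.548  0.     0.954  0.496] w 57.6 F [-0.1 -0.  -0.5] 30.0
turn rz -0.0005 then tx,ty mm [-0.1  0.6]
```

Emit:
carry_out(plan=[0,0.0006,0.02,0,0,0,0.05,0,0,0.025,0,0,0,0.05,0,0,0.01,0,0,0,0.05,0,0,0.0015,0,0,0,0.05,0,0,0.001,0,0,0,0.05,0,0,0.0005,0,0,0,0.05,0,0,0.0005,0,0,0,0.05,0,0,0,0,0,0,0.05])

```text
t: 10.7
ee_pos: [0.5979, -0.2914, 0.0752]
eef_rot: [0.966, 0.259, 0.0, 0.0]
wrist_force: [-0.0, 0.2, -0.6]
gripper_width: 0.0574
gripper_force: 30.0
```

Emit:
carry_out(plan=[0,0,0.0004,0,0,0,0.05,0,0,0,0,0,0,0.05])

```text
t: 10.9
ee_pos: [0.5977, -0.2914, 0.0744]
eef_rot: [0.966, 0.259, 0.0, 0.0]
wrist_force: [-0.6, 0.6, -0.8]
gripper_width: 0.0581
gripper_force: 30.0
```

Emit:
carry_out(plan=[0,0,0.0004,0,0,0,0.05,0,0,0.0003,0,0,0,0.05,0,0,0,0,0,0,0.05])

```text
t: 11.2
ee_pos: [0.5977, -0.2914, 0.0741]
eef_rot: [0.966, 0.259, 0.0, 0.0]
wrist_force: [-1.3, 1.0, 5.4]
gripper_width: 0.0577
gripper_force: 30.0
```

```bash
python3 -c "
from h import *
s,Rm=st();to(597.4,-290.8,30,Rm,s)"
```

```text
t 11.2 p [ 597.7 -291.4   74.1] xyaw 30.0 zdir [ 0. -0. -1.] q [-0.553  0.713  1.587 -0.     0.842  0.494] w 57.7 F [-1.3  1.   5.4] 30.0
turn rz -0.0001 then tx,ty mm [ 0.  -0.7]
```

Emit:
carry_out(plan=[0,0,0,0,0,0,0.064,0,0,0,0,0,0,0.07,0,0,0,0,0,0,0.07,0,0,-0.01,0,0,0,0.07,0,0,-0.035,0,0,0,0.07,-0.03,0,-0.035,0,0,0,0.07,-0.03,0,-0.035,0,0,0,0.07,-0.03,0,-0.035,0,0,0,0.09,0,0,0,0,0,0,0.09,0,0,0,0,0,0,0.09])

```text
t: 12.2
ee_pos: [0.5196, -0.3367, 0.2248]
eef_rot: [0.966, 0.258, 0.001, 0.001]
wrist_force: [0.8, 0.5, -1.3]
gripper_width: 0.0874
gripper_force: 0.0
```

```bash
cat > chk.py <<'E'
from h import *
import sys
M={"large_round":(.477,-.2863,0),"small_round":(.4662,-.1756,0),"square":(.5974,-.2908,.5236),"oblong":(.5837,-.1636,-.2967)}
def chk(names,pic=None):
    c=r.capture("wrist"); s,Rm=st(); rm=red(c["img"]); bm=cv2.morphologyEx(brown(c["img"])|rm,cv2.MORPH_CLOSE,np.ones((3,3)))
    yaw=np.arctan2(Rm[1,0],Rm[0,0])
    for n in names:
        g=M[n]; om=fit(c,near(c,bm,g[:2],.05),SH[n][1],.036,.06,g); print(n,"mould",np.round(om[0]*[1e3,1e3,57.3,1],2),round(om[1],2),end=" ")
        bs=[b for b in blobs(rm,100) if np.hypot(*(np.argwhere(b).mean(0)[::-1]-proj(c,[*g[:2],.069])[0]))<40]
        if bs: ob=fit(c,max(bs,key=np.sum),SH[n][0],.060,.069,g); d=ob[0]-om[0]; print("blank",np.round(ob[0]*[1e3,1e3,57.3,1],2),round(ob[1],2),"diff",np.round(d[:3]*[1e3,1e3,57.3],2))
        else: print()
    if pic: cv2.imwrite("pics/"+pic,c["img"])
if __name__=="__main__": chk(sys.argv[2:],sys.argv[1])
E
python3 chk.py w5.png square large_round oblong
```

```text
t 12.25 p [ 519.8 -336.2  223.6] xyaw 29.98 zdir [ 0. -0. -1.] q [-0.681  0.484  1.577  0.     1.08   0.367] w 88.7 F [-0.9  0.3 -1.5] 0.0
square mould [ 5.9592e+02 -2.9167e+02  3.0110e+01  2.7000e-01] 0.27 blank [ 598.9  -291.92   30.14    0.84] 0.25 diff [ 2.99 -0.25  0.03]
large_round mould [ 475.88 -286.87    0.      1.23] 0.5 
oblong mould [ 5.8280e+02 -1.6454e+02 -1.7040e+01  2.2000e-01] 0.26
```

View pics/w5.png

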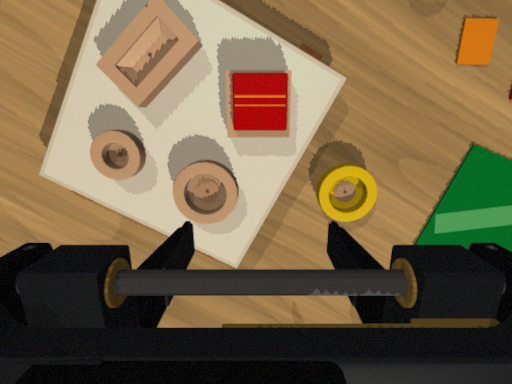

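The red square sits on its mould at (260,102), but it is about 3 mm too far in +x (margins are 0 at the top, 6 px at the bottom). The corrected camera bias in the tool frame is about (+0.8, +1.2) mm. I re-grip and shift it by (-3.0, +0.25) mm in world axes.

Emit:
carry_out(plan=[0.03,0,0.03,0,0,0,0.07,0.03,0,0.04,0,0,0,0.07,0.03,0,0.04,0,0,0,0.07,0,0,0.025,0,0,0,0.07,0,0,0.01,0,0,0,0.07,0,0,0.0045,0,0,0,0.07,0,0,0,0,0,0,0.07,0,0,0,0,0,0,0.05,0,0,0,0,0,0,0.05,0,0,0,0,0,0,0.05,0,0,0,0,0,0,0.05])

```text
t: 13.35
ee_pos: [0.598, -0.2919, 0.0754]
eef_rot: [0.966, 0.259, 0.001, 0.001]
wrist_force: [-1.9, 0.1, 6.5]
gripper_width: 0.0577
gripper_force: 30.0
```

Emit:
carry_out(plan=[0,0,-0.002,0,0,0,0.05,-0.0012,-0.0009,-0.001,0,0,0,0.05,-0.0013,-0.0008,0,0,0,0,0.05,0,0,0,0,0,0,0.05,0,0,0,0,0,0,0.05])

```text
t: 13.85
ee_pos: [0.5946, -0.2911, 0.077]
eef_rot: [0.966, 0.259, -0.0, -0.0]
wrist_force: [1.4, 0.5, -1.4]
gripper_width: 0.0575
gripper_force: 30.0
```

Emit:
carry_out(plan=[0,0,0.0015,0,0,0,0.05,0,0,0.0005,0,0,0,0.05,0,0,0.0003,0,0,0,0.05,0,0,0,0,0,0,0.05])

```text
t: 14.25
ee_pos: [0.5947, -0.2911, 0.0754]
eef_rot: [0.966, 0.259, 0.0, 0.0]
wrist_force: [-2.0, 1.7, 6.5]
gripper_width: 0.0575
gripper_force: 30.0
```

Emit:
carry_out(plan=[0,0,0.0003,0,0,0,0.05,0,0,0,0,0,0,0.05])

```text
t: 14.45
ee_pos: [0.5948, -0.2911, 0.0754]
eef_rot: [0.966, 0.259, 0.0, 0.0]
wrist_force: [-2.3, 1.2, 9.4]
gripper_width: 0.0576
gripper_force: 30.0
```

Emit:
carry_out(plan=[0,0,0,0,0,0,0.064,0,0,0,0,0,0,0.07,0,0,0,0,0,0,0.07,0,0,-0.01,0,0,0,0.07,0,0,-0.035,0,0,0,0.07,-0.03,0,-0.035,0,0,0,0.07,-0.03,0,-0.035,0,0,0,0.07,-0.03,0,-0.035,0,0,0,0.09,0,0,0,0,0,0,0.09,0,0,0,0,0,0,0.09])

```text
t: 15.45
ee_pos: [0.5166, -0.3365, 0.2257]
eef_rot: [0.966, 0.258, 0.001, 0.001]
wrist_force: [0.7, -0.0, 1.1]
gripper_width: 0.0871
gripper_force: 0.0
```

```bash
python3 chk.py w6.png square large_round oblong; python3 -c "
from h import *
s,Rm=st();to(594.8,339.7,-6.5,Rm,s);a=cv2.imread('pics/w6.png')[50:170,170:330];cv2.imwrite('pics/w6c.png',cv2.resize(a,None,fx=4,fy=4))"
```

```text
t 15.5 p [ 516.8 -335.9  224.5] xyaw 29.98 zdir [ 0. -0. -1.] q [-0.684  0.48   1.583  0.     1.079  0.364] w 88.7 F [ 0.8  1.1 -0.2] 0.0
square mould [ 5.9602e+02 -2.9166e+02  3.0030e+01  5.1000e-01] 0.32 blank [ 595.89 -291.62   30.03    0.84] 0.27 diff [-0.13  0.03  0.  ]
large_round mould [ 4.7586e+02 -2.8696e+02  2.0000e-02  1.2000e+00] 0.5 
oblong mould [ 5.8275e+02 -1.6454e+02 -1.6970e+01  2.0000e-01] 0.25 
t 15.5 p [ 516.8 -335.9  224.5] xyaw 29.98 zdir [ 0. -0. -1.] q [-0.684  0.48   1.583  0.     1.079  0.364] w 88.7 F [ 0.8  1.1 -0.2] 0.0
turn rz 0.6367 then tx,ty mm [   1.1 -680.1]
```

View pics/w6c.png

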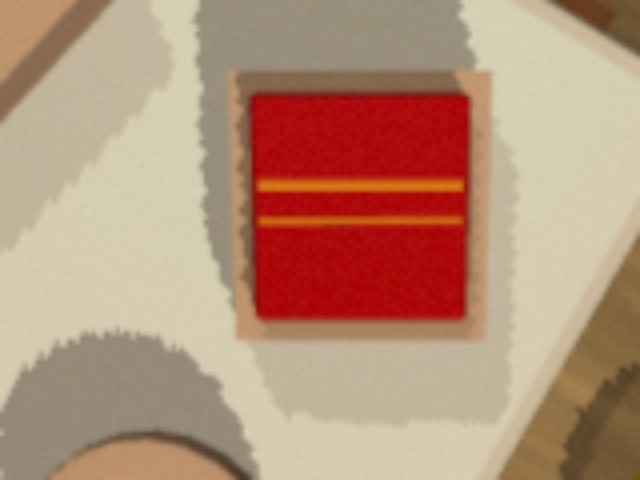

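The square is now centred, with a 0.13 mm offset and 0° angle error, and even brown margins all round. Next is the oblong: one lengthwise squeeze to centre it, then a grip across its width.

Emit:
carry_out(plan=[0,0,0,0,0,-0.1334,0.095,0,0,0,0,0,-0.1334,0.095,0,0,0,0,0,-0.1334,0.095,0,0,0,0,0,-0.1334,0.095,0,0,0,0,0,-0.1334,0.095,0,0,0,0,0,-0.1334,0.095,0,0,0,0,0,-0.1334,0.095,0.025,0,0,0,0,0,0.095,0.045,0,0,0,0,0,0.095,0.045,0,0,0,0,0,0.095,0.045,0,0,0,0,0,0.095,0.045,0,0,0,0,0,0.095])

```text
t: 16.7
ee_pos: [0.54, -0.1298, 0.223]
eef_rot: [0.746, 0.666, -0.001, -0.001]
wrist_force: [-0.2, -0.0, 0.2]
gripper_width: 0.095
gripper_force: 0.0
```

Emit:
carry_out(plan=[0.045,0,0,0,0,0,0.095,0.045,0,0,0,0,0,0.095,0.045,0,0,0,0,0,0.095,0.045,0,0,0,0,0,0.095,0.045,0,0,0,0,0,0.095,0.045,0,0,0,0,0,0.095,0.045,0,0,0,0,0,0.095,0.045,0,0,0,0,0,0.095,0.045,0,0,0,0,0,0.095,0.045,0,0,0,0,0,0.095,0.025,0,0,0,0,0,0.095,0,0,0,0,0,0,0.095])

```text
t: 17.9
ee_pos: [0.5926, 0.3435, 0.222]
eef_rot: [0.745, 0.668, -0.001, -0.001]
wrist_force: [-0.4, 0.7, -1.1]
gripper_width: 0.095
gripper_force: 0.0
```

Emit:
carry_out(plan=[0,0,0.045,0,0,0,0.095,0,0,0.045,0,0,0,0.095,0,0,0.045,0,0,0,0.095,0,0,0,0,0,0,0.095,0,0,0,0,0,0,0.095])

```text
t: 18.4
ee_pos: [0.5936, 0.3393, 0.0893]
eef_rot: [0.746, 0.666, -0.001, -0.0]
wrist_force: [0.8, -0.4, 0.4]
gripper_width: 0.0952
gripper_force: 0.0
```

```bash
python3 -c "
from h import *
s,Rm=st();to(594.5,339.4,83.5,Rm,s)"
```

```text
t 18.4 p [593.6 339.3  89.3] xyaw 83.5 zdir [-0.002 -0.001 -1.   ] q [ 0.423  0.717  1.524 -0.     0.903  0.536] w 95.2 F [ 0.8 -0.4  0.4] 0.0
turn rz 0.0 then tx,ty mm [0.2 0.9]
```

Emit:
carry_out(plan=[0,0.0006,0.03,0,0,0,0.095,0,0,0.02,0,0,0,0.095,0,0,0.01,0,0,0,0.095,0,0,0.0035,0,0,0,0.095,0,0,0,0,0,0,0.095,0,0,0,0,0,0,0.08,0,0,0,0,0,0,0.075,0,0,0,0,0,0,0.075,0,0,0,0,0,0,0.075])

```text
t: 19.3
ee_pos: [0.5947, 0.3397, 0.027]
eef_rot: [0.746, 0.666, 0.001, 0.0]
wrist_force: [-0.4, -0.2, 7.0]
gripper_width: 0.0834
gripper_force: 30.0
```

Emit:
carry_out(plan=[0,0,0,0,0,0,0.095,0,0,0,0,0,0,0.095,0,0,-0.015,0,0,0,0.095,0,0,-0.015,0,0,0.1428,0.095,0,0,0,0,0,0.1428,0.095,0,0,0,0,0,0.1428,0.095,0,0,0,0,0,0.1428,0.095,0,0,0,0,0,0.1428,0.095,0,0,0,0,0,0.1428,0.095,0,0,0,0,0,0.1428,0.08,0,0,0,0,0,0.1428,0.06,0,0,0,0,0,0.1428,0.06])

```text
t: 20.5
ee_pos: [0.5944, 0.3395, 0.057]
eef_rot: [0.997, 0.083, 0.0, -0.0]
wrist_force: [0.4, -0.2, 1.2]
gripper_width: 0.0766
gripper_force: 0.0
```

Emit:
carry_out(plan=[0,0,0,0,0,0.1428,0.06,0,0,0,0,0,0.1428,0.06,0,0,0.01,0,0,0,0.06,0,0,0.01,0,0,0,0.06,0,0,0.008,0,0,0,0.06,0,0,0,0,0,0,0.06,0,0,0,0,0,0,0.06])

```text
t: 21.2
ee_pos: [0.5942, 0.3394, 0.0275]
eef_rot: [0.998, -0.056, -0.0, 0.0]
wrist_force: [0.2, 0.2, -0.0]
gripper_width: 0.0602
gripper_force: 0.0
```

```bash
python3 -c "
from h import *
s,Rm=st();to(594.7,339.7,-6.5,Rm,s);print(r.tcp_to_tips)"
```

```text
t 21.2 p [594.2 339.4  27.5] xyaw -6.43 zdir [-0.001 -0.    -1.   ] q [ 0.423  0.795  1.554 -0.     0.793  2.106] w 60.2 F [ 0.2  0.2 -0. ] 0.0
turn rz 0.0012 then tx,ty mm [ 0.5 -0.3]
0.011
```

Emit:
carry_out(plan=[0.0004,0,0.001,0,0,0,0.06,0,0,0,0,0,0,0.05,0,0,0,0,0,0,0.04,0,0,0,0,0,0,0.04,0,0,0,0,0,0,0.04])

```text
t: 21.7
ee_pos: [0.5948, 0.3394, 0.0271]
eef_rot: [0.998, -0.057, 0.0, -0.0]
wrist_force: [0.3, 0.0, 1.6]
gripper_width: 0.0453
gripper_force: 30.0
```

```bash
python3 -c "
from h import *
s,Rm=st();to(581.4,-163.9,-17,Rm,s)"
```

```text
t 21.7 p [594.8 339.4  27.1] xyaw -6.5 zdir [ 0.  0. -1.] q [ 0.422  0.796  1.554 -0.     0.792  2.107] w 45.3 F [0.3 0.  1.6] 30.0
turn rz 0.1833 then tx,ty mm [134.4 485.2]
```

Emit:
carry_out(plan=[0,0,-0.01,0,0,0,0.04,0,0,-0.03,0,0,0.0916,0.04,0,0,-0.033,0,0,0.0917,0.04,0,0,-0.033,0,0,0,0.04,0.0054,0.0194,0,0,0,0,0.04,0.01075,0.0388,0,0,0,0,0.04,0.01075,0.0388,0,0,0,0,0.04,0.01075,0.0388,0,0,0,0,0.04,0.01075,0.0388,0,0,0,0,0.04,0.01075,0.0388,0,0,0,0,0.04,0.01075,0.0388,0,0,0,0,0.04])

```text
t: 22.8
ee_pos: [0.587, 0.0757, 0.1328]
eef_rot: [0.989, -0.148, -0.0, 0.0]
wrist_force: [-0.0, -0.0, -0.8]
gripper_width: 0.0454
gripper_force: 30.0
```

Emit:
carry_out(plan=[0.01075,0.0388,0,0,0,0,0.04,0.01075,0.0388,0,0,0,0,0.04,0.01075,0.0388,0,0,0,0,0.04,0.01075,0.0388,0,0,0,0,0.04,0.01075,0.0388,0,0,0,0,0.04,0.01075,0.0388,0,0,0,0,0.04,0,0,0,0,0,0,0.04,0,0,0,0,0,0,0.04,0,0,0,0,0,0,0.04])

```text
t: 23.7
ee_pos: [0.581, -0.1631, 0.1328]
eef_rot: [0.989, -0.148, -0.0, -0.0]
wrist_force: [0.6, 0.5, -0.8]
gripper_width: 0.0455
gripper_force: 30.0
```

```bash
python3 -c "
from h import *
s,Rm=st();to(581.4,-163.9,-17,Rm,s)"
```

```text
t 23.7 p [ 581.  -163.1  132.8] xyaw -16.98 zdir [-0.001  0.    -1.   ] q [-0.383  0.565  1.709  0.     0.868  1.484] w 45.5 F [ 0.6  0.5 -0.8] 30.0
turn rz 0.0004 then tx,ty mm [0.6 0.7]
```

Emit:
carry_out(plan=[0.0004,0.0006,0.02,0,0,0,0.04,0,0,0.025,0,0,0,0.04,0,0,0.0085,0,0,0,0.04,0,0,0.002,0,0,0,0.04,0,0,0.001,0,0,0,0.04,0,0,0,0,0,0,0.04,0,0,0,0,0,0,0.04])

```text
t: 24.4
ee_pos: [0.5819, -0.1644, 0.0772]
eef_rot: [0.989, -0.148, 0.001, 0.0]
wrist_force: [-0.1, 0.6, -0.2]
gripper_width: 0.0457
gripper_force: 30.0
```

Emit:
carry_out(plan=[0,0,0.0005,0,0,0,0.04,0,0,0,0,0,0,0.04])

```text
t: 24.6
ee_pos: [0.5817, -0.1644, 0.0762]
eef_rot: [0.989, -0.148, 0.0, 0.0]
wrist_force: [-0.7, -0.6, -1.0]
gripper_width: 0.0456
gripper_force: 30.0
```

Emit:
carry_out(plan=[-0.0004,-0.0004,0,0,0,0,0.04,0,0,0.0005,0,0,0,0.04,0,0,0.0004,0,0,0,0.04,0,0,0,0,0,0,0.04])

```text
t: 25.0
ee_pos: [0.5813, -0.1639, 0.0751]
eef_rot: [0.989, -0.148, 0.0, 0.0]
wrist_force: [-0.4, 0.1, 0.9]
gripper_width: 0.0454
gripper_force: 30.0
```

Emit:
carry_out(plan=[0,0,0.0003,0,0,0,0.04,0,0,0,0,0,0,0.04])

```text
t: 25.2
ee_pos: [0.5814, -0.1639, 0.0751]
eef_rot: [0.989, -0.148, 0.0, 0.0]
wrist_force: [-1.7, 0.7, 4.8]
gripper_width: 0.0457
gripper_force: 30.0
```

Emit:
carry_out(plan=[0,0,0,0,0,0,0.052,0,0,0,0,0,0,0.058,0,0,0,0,0,0,0.058,0,0,-0.01,0,0,0,0.058,0,0,-0.035,0,0,0,0.058,-0.03,0,-0.035,0,0,0,0.07,-0.03,0,-0.035,0,0,0,0.09,-0.03,0,-0.035,0,0,0,0.09,0,0,0,0,0,0,0.09,0,0,0,0,0,0,0.09,0,0,0,0,0,0,0.09])

```text
t: 26.3
ee_pos: [0.4955, -0.1377, 0.2242]
eef_rot: [0.989, -0.148, -0.0, -0.0]
wrist_force: [-0.5, -0.6, -0.0]
gripper_width: 0.0899
gripper_force: 0.0
```

```bash
python3 chk.py w7.png oblong square small_round large_round; python3 -c "
from h import *
s,Rm=st();to(582.5,104.5,-17,Rm,s)"
```

```text
t 26.35 p [ 495.5 -137.7  223.8] xyaw -17.0 zdir [-0.001  0.    -1.   ] q [-0.399  0.337  1.828 -0.     0.978  1.468] w 89.9 F [-0.3 -0.6 -0. ] 0.0
oblong mould [ 5.8249e+02 -1.6487e+02 -1.7110e+01  2.7000e-01] 0.34 blank [ 582.13 -164.54  -16.71    0.76] 0.25 diff [-0.35  0.33  0.4 ]
square mould [ 5.9622e+02 -2.9199e+02  2.9850e+01  4.0000e-01] 0.22 blank [ 595.91 -291.64   30.1     1.14] 0.43 diff [-0.31  0.35  0.25]
small_round mould [ 464.94 -176.99   -0.59    1.14] 0.46 
large_round mould [ 475.8  -287.78   -1.29    1.39] 0.47 
t 26.35 p [ 495.5 -137.7  223.8] xyaw -17.0 zdir [-0.001  0.    -1.   ] q [-0.399  0.337  1.828 -0.     0.978  1.468] w 89.9 F [-0.3 -0.6 -0. ] 0.0
turn rz -0.0 then tx,ty mm [  12.4 -257. ]
```

View pics/w7.png

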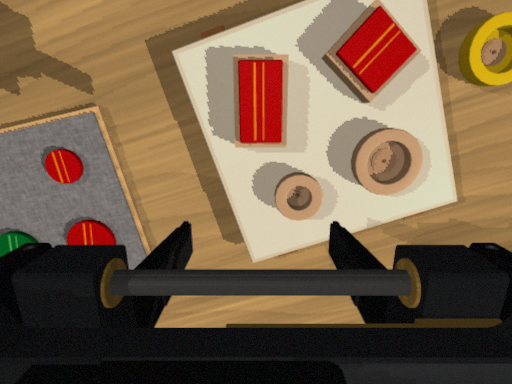

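The oblong (262,100) is within 0.5 mm and 0.4°, and the square is still fine. Next is the small round at (64,165), with two squeezes at right angles.

Emit:
carry_out(plan=[0.0021,-0.0428,0,0,0,0,0.075,0.0021,-0.0428,0,0,0,0,0.075,0.0021,-0.0428,0,0,0,0,0.075,0.0021,-0.0428,0,0,0,0,0.075,0.0021,-0.0428,0,0,0,0,0.075,0.0021,-0.0428,0,0,0,0,0.075,0,0,0.045,0,0,0,0.075,0,0,0.045,0,0,0,0.075,0,0,0.045,0,0,0,0.075,0,0,0.03,0,0,0,0.075,0,0,0,0,0,0,0.075,0,0,0,0,0,0,0.075])

```text
t: 27.55
ee_pos: [0.5826, 0.1043, 0.0592]
eef_rot: [0.989, -0.148, -0.001, 0.0]
wrist_force: [-0.3, 0.1, -0.6]
gripper_width: 0.0752
gripper_force: 0.0
```

```bash
python3 -c "
from h import *
s,Rm=st();to(582.7,104.3,-17,Rm,s)"
```

```text
t 27.55 p [582.6 104.3  59.2] xyaw -17.0 zdir [-0.002 -0.    -1.   ] q [ 0.066  0.654  1.788 -0.     0.701  1.933] w 75.2 F [-0.3  0.1 -0.6] 0.0
turn rz -0.0 then tx,ty mm [ 0.1 -0. ]
```

Emit:
carry_out(plan=[0,0,0.02,0,0,0,0.075,0,0,0.01,0,0,0,0.075,0,0,0.0025,0,0,0,0.075,0,0,0,0,0,0,0.06,0,0,0,0,0,0,0.04,0,0,0,0,0,0,0.04,0,0,0,0,0,0,0.04,0,0,0,0,0,0,0.04])

```text
t: 28.35
ee_pos: [0.5826, 0.1043, 0.0276]
eef_rot: [0.989, -0.148, 0.0, -0.0]
wrist_force: [0.0, 0.2, 3.1]
gripper_width: 0.045
gripper_force: 30.0
```

Emit:
carry_out(plan=[0,0,0,0,0,0,0.07,0,0,0,0,0,-0.1428,0.07,0,0,0,0,0,-0.1428,0.07,0,0,0,0,0,-0.1428,0.07,0,0,0,0,0,-0.1428,0.07,0,0,0,0,0,-0.1428,0.07,0,0,0,0,0,-0.1428,0.07,0,0,0,0,0,-0.1428,0.07,0,0,0,0,0,-0.1428,0.07,0,0,0,0,0,-0.1428,0.07,0,0,0,0,0,-0.1428,0.07,0,0,0,0,0,-0.1428,0.07])

```text
t: 29.55
ee_pos: [0.5823, 0.1043, 0.0271]
eef_rot: [0.802, 0.597, -0.0, -0.0]
wrist_force: [1.0, 0.0, -0.0]
gripper_width: 0.0699
gripper_force: 0.0
```

Emit:
carry_out(plan=[0,0,0,0,0,0,0.06,0,0,0,0,0,0,0.04,0,0,0,0,0,0,0.04,0,0,0,0,0,0,0.04,0,0,0,0,0,0,0.04])

```text
t: 30.05
ee_pos: [0.5824, 0.1043, 0.0272]
eef_rot: [0.804, 0.594, -0.0, 0.0]
wrist_force: [0.1, 0.2, -1.0]
gripper_width: 0.0451
gripper_force: 30.0
```

```bash
python3 -c "
from h import *
s,Rm=st();to(463.9,-176.2,73,Rm,s)"
```

```text
t 30.05 p [582.4 104.3  27.2] xyaw 72.94 zdir [-0. -0. -1.] q [ 0.066  0.702  1.805 -0.     0.634  0.364] w 45.1 F [ 0.1  0.2 -1. ] 30.0
turn rz -0.0011 then tx,ty mm [-302.9  -31.3]
```

Emit:
carry_out(plan=[0,0,-0.01,0,0,0,0.04,0,0,-0.03,0,0,0,0.04,0,0,-0.033,0,0,0,0.04,0,0,-0.033,0,0,0,0.04,-0.0202,-0.0021,0,0,0,0,0.04,-0.0404,-0.0042,0,0,0,0,0.04,-0.0404,-0.0042,0,0,0,0,0.04,-0.0404,-0.0042,0,0,0,0,0.04,-0.0404,-0.0042,0,0,0,0,0.04,-0.0404,-0.0042,0,0,0,0,0.04,-0.0404,-0.0042,0,0,0,0,0.04,-0.0404,-0.0042,0,0,0,0,0.04])

```text
t: 31.25
ee_pos: [0.4629, -0.1776, 0.134]
eef_rot: [0.804, 0.595, 0.0, 0.0]
wrist_force: [-0.3, 0.2, -0.8]
gripper_width: 0.0446
gripper_force: 30.0
```

Emit:
carry_out(plan=[0,0,0.02,0,0,0,0.04,0,0,0.02,0,0,0,0.04,0,0,0,0,0,0,0.04,0,0,0,0,0,0,0.04])

```text
t: 31.65
ee_pos: [0.4638, -0.1762, 0.0938]
eef_rot: [0.804, 0.595, -0.0, -0.0]
wrist_force: [-0.1, 0.4, -0.3]
gripper_width: 0.0447
gripper_force: 30.0
```

```bash
python3 -c "
from h import *
s,Rm=st();to(463.9,-176.2,73,Rm,s)"
```

```text
t 31.65 p [ 463.8 -176.2   93.8] xyaw 73.0 zdir [-0. -0. -1.] q [-0.496  0.502  2.004 -0.     0.636 -0.199] w 44.7 F [-0.1  0.4 -0.3] 30.0
turn rz -0.0 then tx,ty mm [0.  0.1]
```

Down 18.6 mm to contact at about 75.2.

Emit:
carry_out(plan=[0,0,0.01,0,0,0,0.04,0,0,0.005,0,0,0,0.04,0,0,0.0015,0,0,0,0.04,0,0,0.001,0,0,0,0.04,0,0,0,0,0,0,0.04,0,0,0,0,0,0,0.04])

```text
t: 32.25
ee_pos: [0.4638, -0.1763, 0.0759]
eef_rot: [0.804, 0.595, 0.0, 0.0]
wrist_force: [0.0, 0.1, -0.3]
gripper_width: 0.0448
gripper_force: 30.0
```

Emit:
carry_out(plan=[0,0,0.0005,0,0,0,0.04,0,0,0.0004,0,0,0,0.04,0,0,0,0,0,0,0.04])

```text
t: 32.55
ee_pos: [0.4638, -0.1763, 0.0751]
eef_rot: [0.804, 0.595, 0.0, 0.0]
wrist_force: [-0.6, 0.2, 5.1]
gripper_width: 0.0449
gripper_force: 30.0
```

Emit:
carry_out(plan=[0,0,0,0,0,0,0.052,0,0,0,0,0,0,0.058,0,0,0,0,0,0,0.058,0,0,-0.01,0,0,0,0.058,0,0,-0.035,0,0,0,0.058,-0.03,0,-0.035,0,0,0,0.07,-0.03,0,-0.035,0,0,0,0.085,-0.03,0,-0.035,0,0,0,0.085,0,0,0,0,0,0,0.085,0,0,0,0,0,0,0.085,0,0,0,0,0,0,0.085])

```text
t: 33.65
ee_pos: [0.437, -0.2614, 0.2241]
eef_rot: [0.804, 0.595, -0.0, -0.001]
wrist_force: [0.5, 0.5, 0.0]
gripper_width: 0.0845
gripper_force: 0.0
```

```bash
python3 chk.py w8.png small_round oblong; python3 -c "
from h import *
s,Rm=st();to(474.3,118.4,73,Rm,s)"
```

```text
t 33.7 p [ 437.1 -261.3  223.9] xyaw 73.04 zdir [-0.002  0.001 -1.   ] q [-0.669  0.33   1.839 -0.     0.975 -0.373] w 84.7 F [ 0.1  0.5 -0.2] 0.0
small_round mould [ 4.6558e+02 -1.7703e+02  3.9000e-01  7.8000e-01] 0.33 blank [ 464.78 -176.95   -4.12    1.05] 0.31 diff [-0.81  0.09 -4.51]
oblong mould [ 5.8308e+02 -1.6474e+02 -1.6990e+01  4.5000e-01] 0.19 blank [ 582.2  -164.56  -16.71    1.32] 0.29 diff [-0.87  0.18  0.28]
t 33.7 p [ 437.1 -261.3  223.9] xyaw 73.04 zdir [-0.002  0.001 -1.   ] q [-0.669  0.33   1.839 -0.     0.975 -0.373] w 84.7 F [ 0.1  0.5 -0.2] 0.0
turn rz 0.0007 then tx,ty mm [374.  -75.5]
```

View pics/w8.png

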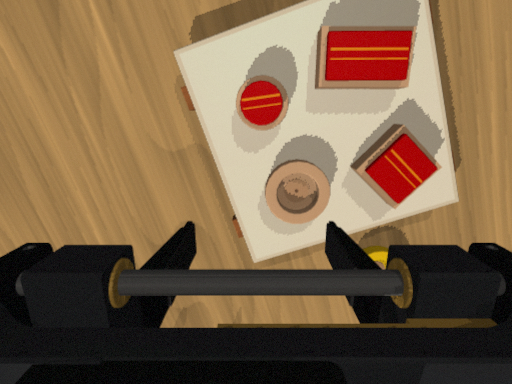

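The small round (262,103) is centred within about 0.8 mm; the other two are intact. Last is the large round.

Emit:
carry_out(plan=[0.0208,-0.0042,0,0,0,0,0.085,0.0416,-0.0084,0,0,0,0,0.085,0.0416,-0.0084,0,0,0,0,0.085,0.0416,-0.0084,0,0,0,0,0.085,0.0416,-0.0084,0,0,0,0,0.085,0.0416,-0.0084,0,0,0,0,0.085,0.0416,-0.0084,0,0,0,0,0.085,0.0416,-0.0084,0,0,0,0,0.085,0.0416,-0.0084,0,0,0,0,0.085,0.0204,-0.0041,0,0,0,0,0.085,0,0,0,0,0,0,0.085])

```text
t: 34.8
ee_pos: [0.4738, 0.1203, 0.2238]
eef_rot: [0.803, 0.597, -0.001, -0.001]
wrist_force: [-0.1, 0.4, 0.4]
gripper_width: 0.0849
gripper_force: 0.0
```

Emit:
carry_out(plan=[0,0,0.045,0,0,0,0.085,0,0,0.045,0,0,0,0.085,0,0,0.045,0,0,0,0.085,0,0,0.03,0,0,0,0.085,0,0,0,0,0,0,0.085,0,0,0,0,0,0,0.085])

```text
t: 35.4
ee_pos: [0.4743, 0.1171, 0.0599]
eef_rot: [0.804, 0.595, -0.001, -0.0]
wrist_force: [0.6, 0.8, 1.1]
gripper_width: 0.0849
gripper_force: 0.0
```

```bash
python3 -c "
from h import *
s,Rm=st();to(474.3,118.4,73,Rm,s)"
```

```text
t 35.4 p [474.3 117.1  59.9] xyaw 73.0 zdir [-0.002 -0.    -1.   ] q [ 0.107  0.556  2.044 -0.     0.543  0.404] w 84.9 F [0.6 0.8 1.1] 0.0
turn rz -0.0 then tx,ty mm [ 1.2 -0.4]
```

Emit:
carry_out(plan=[0.0012,-0.0003,0.02,0,0,0,0.085,0,0,0.01,0,0,0,0.085,0,0,0.0028,0,0,0,0.085,0,0,0,0,0,0,0.08,0,0,0,0,0,0,0.06,0,0,0,0,0,0,0.06,0,0,0,0,0,0,0.06,0,0,0,0,0,0,0.06])

```text
t: 36.2
ee_pos: [0.4748, 0.1187, 0.0275]
eef_rot: [0.804, 0.595, 0.0, 0.0]
wrist_force: [-0.2, -0.5, 7.2]
gripper_width: 0.0654
gripper_force: 30.0
```

Emit:
carry_out(plan=[0,0,0,0,0,0,0.085,0,0,0,0,0,0.1428,0.085,0,0,0,0,0,0.1428,0.085,0,0,0,0,0,0.1428,0.085,0,0,0,0,0,0.1428,0.085,0,0,0,0,0,0.1428,0.085,0,0,0,0,0,0.1428,0.085,0,0,0,0,0,0.1428,0.085,0,0,0,0,0,0.1428,0.085,0,0,0,0,0,0.1428,0.085,0,0,0,0,0,0.1428,0.085,0,0,0,0,0,0.1428,0.085])

```text
t: 37.4
ee_pos: [0.4746, 0.1187, 0.027]
eef_rot: [0.989, -0.151, -0.0, 0.0]
wrist_force: [-0.5, 0.5, 1.2]
gripper_width: 0.0849
gripper_force: 0.0
```

Emit:
carry_out(plan=[0,0,0,0,0,0,0.08,0,0,0,0,0,0,0.06,0,0,0,0,0,0,0.06,0,0,0,0,0,0,0.06,0,0,0,0,0,0,0.06])

```text
t: 37.9
ee_pos: [0.4746, 0.1187, 0.027]
eef_rot: [0.989, -0.147, 0.0, 0.0]
wrist_force: [0.5, -0.6, -0.6]
gripper_width: 0.0646
gripper_force: 30.0
```

```bash
python3 -c "
from h import *
s,Rm=st();to(475,-286.8,-17,Rm,s)"
```

```text
t 37.9 p [474.6 118.7  27. ] xyaw -16.93 zdir [ 0. -0. -1.] q [ 0.11   0.618  2.061 -0.     0.462  1.977] w 64.6 F [ 0.5 -0.6 -0.6] 30.0
turn rz 0.0012 then tx,ty mm [119.  387.6]
```

Emit:
carry_out(plan=[0,0,-0.01,0,0,0,0.06,0,0,-0.03,0,0,0,0.06,0,0,-0.033,0,0,0,0.06,0,0,-0.033,0,0,0,0.06,0.006,0.0194,0,0,0,0,0.06,0.0119,0.0388,0,0,0,0,0.06,0.0119,0.0388,0,0,0,0,0.06,0.0119,0.0388,0,0,0,0,0.06,0.0119,0.0388,0,0,0,0,0.06,0.0119,0.0388,0,0,0,0,0.06,0.0119,0.0388,0,0,0,0,0.06,0.0119,0.0388,0,0,0,0,0.06])

```text
t: 39.1
ee_pos: [0.4746, -0.1874, 0.1338]
eef_rot: [0.989, -0.148, 0.0, 0.0]
wrist_force: [0.8, -0.2, -1.1]
gripper_width: 0.0648
gripper_force: 30.0
```

Emit:
carry_out(plan=[0.0119,0.0388,0,0,0,0,0.06,0.0119,0.0388,0,0,0,0,0.06,0.0059,0.019,0,0,0,0,0.06,0,0,0,0,0,0,0.06,0,0,0.02,0,0,0,0.06,0,0,0.02,0,0,0,0.06,0,0,0,0,0,0,0.06,0,0,0,0,0,0,0.06])

```text
t: 39.9
ee_pos: [0.4752, -0.2857, 0.0935]
eef_rot: [0.989, -0.147, -0.0, -0.0]
wrist_force: [-0.1, -0.1, -1.0]
gripper_width: 0.0653
gripper_force: 30.0
```

```bash
python3 -c "
from h import *
s,Rm=st();to(475,-286.8,-17,Rm,s)"
```

```text
t 39.9 p [ 475.2 -285.7   93.5] xyaw -16.94 zdir [-0.001  0.    -1.   ] q [-0.661  0.564  1.862  0.     0.717  1.206] w 65.3 F [-0.1 -0.1 -1. ] 30.0
turn rz 0.0011 then tx,ty mm [0.1 1.1]
```

Down 18.5 mm to contact at about 75.0, with a 0.7 mm trim.

Emit:
carry_out(plan=[0,0.0007,0.01,0,0,0,0.06,0,0,0.005,0,0,0,0.06,0,0,0.0013,0,0,0,0.06,0,0,0.001,0,0,0,0.06,0,0,0,0,0,0,0.06,0,0,0,0,0,0,0.06])

```text
t: 40.5
ee_pos: [0.4749, -0.2875, 0.0759]
eef_rot: [0.989, -0.148, 0.0, 0.0]
wrist_force: [-0.5, -0.0, -0.8]
gripper_width: 0.0652
gripper_force: 30.0
```

Emit:
carry_out(plan=[0,0,0.0005,0,0,0,0.06,0,0,0.0004,0,0,0,0.06,0,0,0,0,0,0,0.06])

```text
t: 40.8
ee_pos: [0.4749, -0.2875, 0.075]
eef_rot: [0.989, -0.148, 0.0, 0.0]
wrist_force: [-0.4, 0.1, 1.6]
gripper_width: 0.0651
gripper_force: 30.0
```

Emit:
carry_out(plan=[0,0,0,0,0,0,0.07,0,0,0,0,0,0,0.078,0,0,0,0,0,0,0.078,0,0,-0.01,0,0,0,0.078,0,0,-0.035,0,0,0,0.078,-0.02,0,-0.035,0,0,0,0.08,-0.02,0,-0.035,0,0,0,0.085,-0.02,0,-0.035,0,0,0,0.085,0,0,0,0,0,0,0.085,0,0,0,0,0,0,0.085,0,0,0,0,0,0,0.085])

```text
t: 41.9
ee_pos: [0.4176, -0.2698, 0.2242]
eef_rot: [0.989, -0.148, -0.0, -0.0]
wrist_force: [-0.6, 0.2, 0.7]
gripper_width: 0.0849
gripper_force: 0.0
```

```bash
python3 chk.py w9.png large_round small_round oblong square
```

```text
t 41.95 p [ 417.6 -269.8  223.9] xyaw -16.99 zdir [-0.001  0.001 -1.   ] q [-0.707  0.313  1.866 -0.     0.964  1.161] w 84.8 F [ 0.3  0.4 -0.8] 0.0
large_round mould [ 476.3  -287.01   -0.48    0.82] 0.31 blank [ 4.7621e+02 -2.8820e+02 -5.0000e-02  9.9000e-01] 0.29 diff [-0.09 -1.19  0.43]
small_round mould [ 4.6526e+02 -1.7619e+02 -1.9000e-01  1.3700e+00] 0.54 blank [ 464.8  -176.83   -0.94    1.28] 0.39 diff [-0.46 -0.64 -0.75]
oblong mould [ 5.8278e+02 -1.6471e+02 -1.7110e+01  5.3000e-01] 0.44 blank [ 582.28 -164.34  -16.66    1.32] 0.42 diff [-0.5   0.37  0.45]
square mould [ 5.9636e+02 -2.9177e+02  2.9970e+01  3.6000e-01] 0.27 blank [ 595.68 -291.46   30.22    1.11] 0.24 diff [-0.67  0.31  0.25]
```

View pics/w9.png

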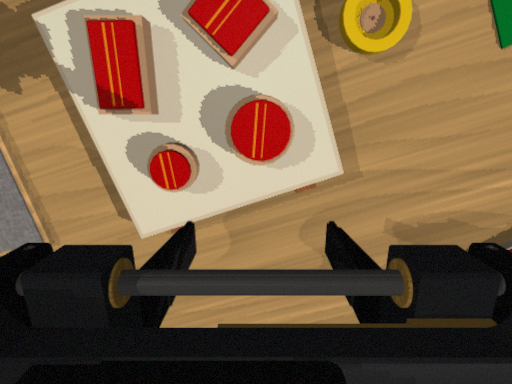

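All four blanks lie on their own moulds: oblong (115,63), square (230,20), small round (170,169) and large round (262,130). Offsets are about 1.2 mm or less, and the sides are parallel within 0.5°. The moulds have not moved, and the robot is touching nothing.

```bash
python3 -c "
from station import r
print(r.hand_in())"
```

```text
the job is handed in; nothing more can be done
None
```

The job is handed in at about 42 s: all four red blanks lie on their own moulds, within about 1.2 mm of centre, with the square's and oblong's sides parallel to their moulds' within 0.5°; the moulds are where they stood and the greens were left alone.

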